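Seat and lock a mirror plate on its three-ball kinematic base

TASK

The cleaned fold-mirror plate is parked on the cork ring: pick it up by the black wing of its spring-loaded draw bolt, swing it round so that its mirror end matches the index line of the black base, and lower it gently until it sits on the three steel balls with the bolt's cross bar down in the slot of the brass cup. Then push the wing down against its spring until you feel the bolt touch the bottom of the cup (how deep the cup is set is unknown), ease back a hair, turn the wing clockwise to its stop and let it up, so that the spring pulls the plate fully home; leave it locked there. Do not knock the balls or ram the bolt into the cup, do not touch the mirror glass, and leave the things lying around where they are.

Things in the scene. Friction and masses are not known exactly. Their poses are not given: they have to be found in the camera images.
- kin_base: Fixed black base, foot 156 x 116 x 10 mm, deck top 42 mm above its origin (centre of its underside). Three steel balls (12 mm) stand out 9 mm from the deck, 45 mm from the middle at 180, +60 and -60 deg from its +x (white index line: mirror side). In the middle a 43 mm hole with a brass cup whose slot, 12 mm wide and 35 mm long, lies along x.
- home (a point): Point on the base's axis, 53.6 mm above the bench, axes as kin_base: here the centre of the plate's underside lies when the plate is fully home.
- mirror_plate: Loose aluminium plate, 8 mm thick, round part 112 mm across and a 42 mm wide tab that reaches 98 mm along its +x with a 45 deg mirror (its top 35 mm above the underside). Origin: centre of its underside. Three pairs of dowel pins stand 5 mm out below and straddle the balls (they draw it in from 3 mm off). About 0.45 kg with bolt. Parked on the cork ring, underside 31 mm up.
- seat (a point): Centre of the mirror plate's underside, axes as mirror_plate; comes to lie on home with the x axes parallel.
- wing_grip (a point): Point to grip the wing of the draw bolt: on its axis, 65 mm above the plate's underside at rest. Wing: black, 42 mm long (its x, white line on top) x 13 mm wide (y) x 22 mm high, of which 4 mm lie above this point and 18 below; a 31 mm round collar starts 22 mm below. It turns and sinks with the bolt.
- plunger (a joint): How far the bolt is pressed into the plate, m: 0 up at rest, stop at 0.0175. Spring 4 N at rest plus 0.35 N per mm. The 28 x 6 mm round cross bar hangs along the wing's x, its axis 19.6 mm below the plate's underside at rest. On a home plate it passes under the cup's lips at 3 to 15 mm and meets the cup's floor 1.8 mm further on (cup height set by hand, not measured). Damped.
- wing (a joint): Turn of the wing and cross bar in the plate, rad: 0 open (wing along the plate's x, cross bar enters the slot), grows clockwise seen from above, hard stop at 1.35 locked (cross bar under the lips). Light friction, 0.03 N m.
- mirror: The mirror glass, 30 x 27 mm, on the 45 deg face of the black holder at the plate's tab, looking outward (+x of the plate) and up; its origin is the plate's origin. Not to be touched.
- cork_ring: Loose cork ring, 104 mm outside, 58 mm inside, 26 mm high, origin at the centre of its underside; the plate is parked on it, bolt hanging in its hole.
- lens_tissue: Booklet of lens tissue, 62 x 95 x 6 mm, lying flat (bystander).
- screwdriver: Small screwdriver with red grip, 143 mm long, lying (bystander).
- small_blue_bottle: Small dark blue bottle, 54 mm wide, 95 mm high, standing (bystander).
- pocket_torch: Black pocket torch with white bands, 72 mm long, 23 mm thick, lying (bystander).

How it is judged:
By the outcome, as a careful person would: the job done as asked, in the order asked, and still so for the second after the job is handed in, with the robot touching nothing.
It also fails if it takes over 58 s, if anything falls off the work surface, if the arm or the gripper's body presses on something with over 40 N, if the wrist force passes 120 N, or if a joint passes its speed limit or range.

ROBOT

A 6-joint arm with a two-finger parallel gripper is mounted at the origin on a cart in front of the work surface, level with it; the furniture and walls round the work are solid. World frame = base frame: x ahead of the robot, y to its left, z up, the work surface at z = 0. Lengths are in m, angles in rad, forces in N, time in s.
With the tool pointing down it reaches from about 0.275 to 0.875 m from the base axis. Payload 12.5 kg.
Tool frame: the origin (TCP) lies at the very end of the fingers, on their centre line; the grasp point (between the pads) lies 19 mm behind it; z points along the fingers, y is the line along which they close (so a half turn about z gives the same grasp; the last joint's range is limited). The gripper opens to 85 mm and grips with 20 to 120 N. Pads are 22 mm wide; open, the fingers measure 114 mm over their backs; the gripper's body (76 mm by 85 mm) begins 54 mm behind the grasp point. The pads swing forward as they close: fully open they stand 13 mm farther back than shut.
Start: joints at [1.11, 0.351, 1.652, -0, 1.139, -0.085], TCP at [0.202, 0.512, 0.195] pointing down, gripper open.
Joint ranges: [-2.75, 2.75], [-0.79, 2.1], [0.01, 2.65], [-1.57, 4.71], [0.07, 3.14], [-2.87, 2.87]. Speed limits (rad/s): [2.22, 2.22, 2.79, 3.14, 3.14, 3.14].

INTERFACE

Orientations are given as [roll, pitch, yaw] about the fixed x, y, z axes, in that order (R = Rz(yaw) Ry(pitch) Rx(roll)).
In Python, from bench import manip gives the robot as it stands.
- The arm moves only by the tool step_arm, never from a script. Its argument "motion" is a list of rows, each an object with "delta_rot": the turn, a rotation vector about the tool's x, y, z in degrees, a list of three; "xyz": the shift along the tool's x, y, z in cm, a list of three; "hand": the opening, from 0 (shut) to 1 (fully open). In form: [{"delta_rot": [rx, ry, rz], "xyz": [tx, ty, tz], "hand": hand}, ...]. A call has 1 to 12 rows; each row shifts and turns the commanded pose from where the row before left it, along the tool's axes as they then stand; what a row does not reach is not made up. A row lasts 1/8 s, in which the tool goes at most 62.5 mm and 10.7 degrees, less where a joint would pass 70% of its speed; a pose out of reach is approached as far as the arm can. A call with a gripper value outside its range is refused whole. The fingers move at their own pace and stop on an object; "grip_force" is the grip in N (left out, the last holds). Time passes only in rows, so rows that do not move let the fingers close. It gives the time, the measured TCP pose, the force, the opening and the grip force at its end, in the units of the state.
- manip.get_state(): the state, without advancing time (a new reading comes with each control period).
- manip.snapshot(name): name is "scene" or "top"; returns a dict with "pixels" (400x640x3 uint8, red, green, blue), "K" (3x3 intrinsics, pixels), "R" (3x3) and "t" (3): a world point X has camera coordinates R X + t. Camera axes: x right, y down, z forward; pixel columns grow to the right and rows downward; lengths in m; the calibration is good to about 2 mm. A picture is of the moment at which its call begins. There is no depth.
- manip.close_job(): hands the job in; it is judged then, once.
Trained networks look in the newest picture that a camera, given by its name, has taken for a name from the list of things; names that differ only in an ending like _2 or _b are one class to them, and where a whole thing is asked for, a point or a joint stands for the part that bears it (a point fixed in the world has none). Each returns a list of dicts, best first, with "p" (0 to 1); they miss things now and then, are a little off and sometimes report something else, mostly with a low value. They report only what shows in the picture. A call takes as long as a camera call.
- manip.find_in(camera, query): "box" ([centre column, centre row, width, height] in pixels, round what is visible of it).
- manip.silhouettes(camera, query): "region" (400x640 bool, what is visible of it) and "box" ([centre column, centre row, width, height] in pixels, round what is visible of it).
The state is a dict: "t": time; "joint_positions": joint angles; "dq": joint speeds; "joint_torque": joint torques, N m; "position": TCP position; "tool_rot": TCP orientation; "ft_force": force on the tool from outside, world axes, zero at the start; "ft_torque": the same for the moment, N m; "finger_gap": opening from 0.0 (shut) to 1.0 (fully open); "gripper_force": force on a finger pad.
Only numpy, scipy, OpenCV 4.12 (cv2) and the standard library are available. Lean on these libraries where they do the work, as an engineer would, in place of code of your own. Each camera call takes 0.05 s, during which the arm holds its last target. There are 200 camera calls.

## Working session

There is one attempt and no reset: what is moved stays moved. The work goes in short steps, Python scripts to look and compute and a tool call to move; the robot and the scene stay as the last step left them, time stands still between calls to the robot, and variables do not carry over. Pictures are saved under pics/ and viewed, at most 10 in all, crops included, and the job is handed in when it is done.

Besides the shell and the picture viewer there is one more tool, called as name(argument=value, ...), one argument or row to a line, values as JSON. step_arm: Moves the arm, as the interface text tells. Its arguments: {"type":"object","properties":{"motion":{"type":"array","items":{"type":"object","properties":{"delta_rot":{"type":"array","items":{"type":"number"}},"xyz":{"type":"array","items":{"type":"number"}},"hand":{"type":"number"}}}},"grip_force":{"type":"number"}},"required":["motion"]}

```bash
mkdir -p pics; ls
cat > h.py <<'E'
from bench import manip
import numpy as np, cv2
def snap(c,name=None):
    s=manip.snapshot(c)
    if name: cv2.imwrite('pics/'+name+'.png',s['pixels'][:,:,::-1])
    return s
def ray(s,px,z):
    K,R,t=map(np.array,(s['K'],s['R'],s['t']))
    d=R.T@np.linalg.solve(K,[px[0],px[1],1.]); c=-R.T@t
    return c+d*(z-c[2])/d[2]
def proj(s,X):
    p=np.array(s['K'])@(np.array(s['R'])@np.array(X).T+np.array(s['t'])[:,None]); return (p[:2]/p[2]).T
E
python3 - <<'E'
from h import *
np.set_printoptions(precision=4,suppress=True)
print(manip.get_state())
for c in('top','scene'):
    s=snap(c,c+'0'); np.savez(c+'.npz',**s)
    print(c,np.array(s['K']).tolist(),-np.array(s['R']).T@s['t'])
    for q in('kin_base','mirror_plate','wing_grip','mirror','cork_ring','lens_tissue','screwdriver','small_blue_bottle','pocket_torch'):
        print(q,[(np.round(d['box']).tolist(),round(d['p'],2)) for d in manip.find_in(c,q)[:2]])
E
```

```text
pics
{'t': 0.0, 'joint_positions': array([ 1.1104,  0.3513,  1.6524, -0.    ,  1.1391, -0.0846]), 'dq': array([ 0.0009, -0.0009,  0.0005, -0.0001, -0.0011,  0.0001]), 'joint_torque': array([  0.0016, -50.6098, -29.1408,   0.    ,   0.0045,   0.0001]), 'position': array([0.2017, 0.5113, 0.1949]), 'tool_rot': array([-3.1404, -0.0001,  2.7658]), 'ft_force': array([ 0.8695, -0.5724, -0.0719]), 'ft_torque': array([-0.0275, -0.0085, -0.0408]), 'gripper_force': 0.0, 'finger_gap': 0.997138675617471}
top [[462.082554254705, 0.0, 325.0405430355086], [0.0, 462.082554254705, 198.5262055122184], [0.0, 0.0, 1.0]] [0.4463 0.2097 0.9196]
kin_base [([419.0, 199.0, 76.0, 87.0], 0.79)]
mirror_plate [([273.0, 233.0, 60.0, 77.0], 0.95)]
wing_grip [([269.0, 244.0, 16.0, 26.0], 0.75)]
mirror [([271.0, 203.0, 16.0, 10.0], 0.45), ([270.0, 245.0, 15.0, 22.0], 0.42)]
cork_ring []
lens_tissue [([327.0, 163.0, 51.0, 37.0], 0.78), ([269.0, 244.0, 15.0, 24.0], 0.31)]
screwdriver [([339.0, 306.0, 12.0, 43.0], 0.83)]
small_blue_bottle [([286.0, 144.0, 33.0, 31.0], 0.67)]
pocket_torch [([357.0, 124.0, 38.0, 20.0], 0.77)]
scene [[440.4503471126473, 0.0, 316.3682834895735], [0.0, 440.4503471126473, 198.70817563617535], [0.0, 0.0, 1.0]] [ 0.1613 -0.2861  0.6894]
kin_base [([372.0, 281.0, 101.0, 94.0], 0.55)]
mirror_plate [([265.0, 193.0, 74.0, 46.0], 0.82)]
wing_grip [([253.0, 178.0, 23.0, 15.0], 0.52), ([335.0, 167.0, 25.0, 44.0], 0.52)]
mirror []
cork_ring [([258.0, 216.0, 50.0, 17.0], 0.69)]
lens_tissue [([346.0, 209.0, 48.0, 34.0], 0.77)]
screwdriver [([238.0, 267.0, 55.0, 46.0], 0.82)]
small_blue_bottle []
pocket_torch [([392.0, 204.0, 27.0, 26.0], 0.63)]
```

Run:
```python
import cv2
t=cv2.imread('pics/top0.png');s=cv2.imread('pics/scene0.png')
a=cv2.resize(t[100:340,220:480],None,fx=3,fy=2.5*1.2,interpolation=2)[:,:]
cv2.imwrite('pics/a.png',cv2.resize(t[110:310,225:475],(750,600),interpolation=2))
cv2.imwrite('pics/b.png',cv2.resize(s[120:345,190:460],(720,600),interpolation=2))
```

```text
(no output)
```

View pics/a.png

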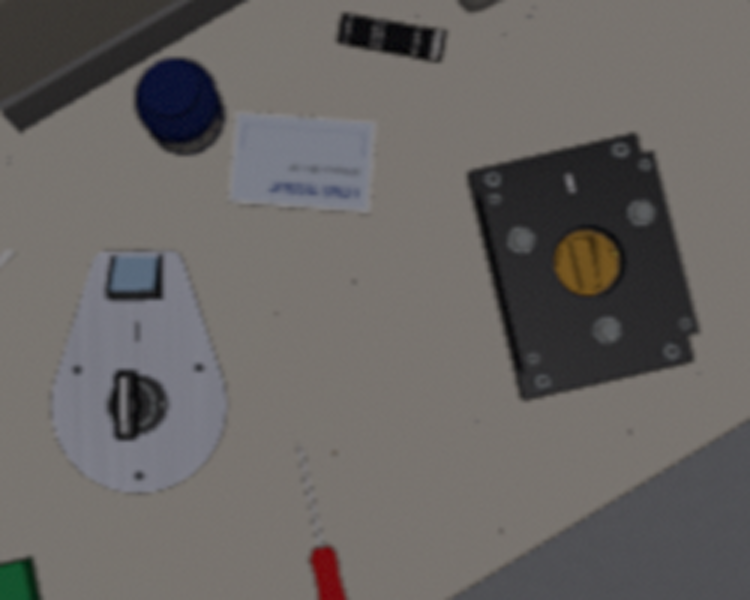

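View pics/b.png

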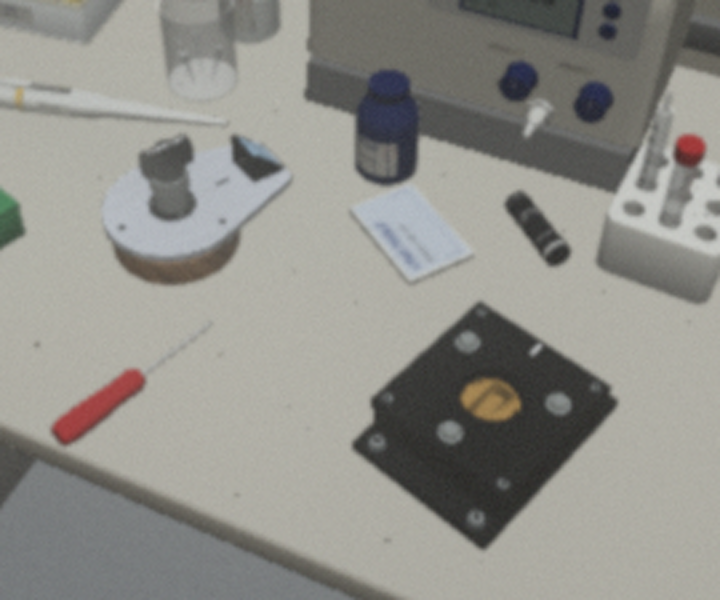

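The top crop shows the plate on the left with its mirror end up and the wing at crop (126,405). The base is on the right with balls at (521,239), (641,212) and (607,329), its index line at the upper side and the cup at (588,261). The scene crop agrees: balls at (468,342), (558,404) and (450,432). The bystanders are clear of both. Next I fit the two poses.

```bash
cat > fit.py <<'E'
from h import *
from scipy.optimize import least_squares
np.set_printoptions(precision=4,suppress=True)
S={c:dict(np.load(c+'.npz')) for c in('top','scene')}
off={'top':(225,110,3.),'scene':(190,120,2.6667)}
def cen(c,p,sgn,r=4):
    ox,oy,f=off[c]; x,y=p[0]/f+ox,p[1]/f+oy
    g=cv2.cvtColor(S[c]['pixels'],cv2.COLOR_RGB2GRAY).astype(float)*sgn
    for _ in range(3):
        X,Y=np.meshgrid(np.arange(round(x)-r,round(x)+r+1),np.arange(round(y)-r,round(y)+r+1))
        w=g[Y,X]; w=np.clip(w-np.median(w)-.25*np.ptp(w),0,None); w*=((X-x)**2+(Y-y)**2<=r*r+2)
        x,y=(w*X).sum()/w.sum(),(w*Y).sum()/w.sum()
    return x,y
def fit(obs,z,x0):
    A=np.deg2rad([180,60,-60])
    def f(v,raw=False):
        out=[]
        for c,k,p in obs:
            a=A[k]+v[2]; X=[v[0]+.045*np.cos(a),v[1]+.045*np.sin(a),z]
            out+=list(proj(S[c],np.array([X]))[0]-p)
        return np.array(out)
    r=least_squares(f,x0,loss='soft_l1',x_scale=[.01,.01,.1]); print(r.x,'deg',np.rad2deg(r.x[2]),'res',f(r.x).reshape(-1,2).round(1).tolist()); return r.x
for cs in (('top',),('scene',),('top','scene')):
    print(cs)
    P={'top':[(607,329),(521,239),(641,212)],'scene':[(450,432),(468,342),(558,404)]}
    o=[(c,k,cen(c,P[c][k],1)) for c in cs for k in range(3)]
    g=ray(S['top'],(588/3+225,261/3+110),.042)
    d=ray(S['top'],(571/3+225,183/3+110),.042)-g
    fit(o,.047,[g[0],g[1],np.arctan2(d[1],d[0])])
    P={'top':[(139,476),(77,370),(199,367)],'scene':[(122,228),None,(222,221)]}
    o=[(c,k,cen(c,P[c][k],-1,2)) for c in cs for k in range(3) if P[c][k]]
    g=ray(S['top'],(138/3+225,405/3+110),.039); d=ray(S['top'],(137/3+225,330/3+110),.039)-g
    fit(o,.039,[g[0],g[1],np.arctan2(d[1],d[0])])
print('wingtop',ray(S['top'],(126/3+225,405/3+110),.100))
print('wing ends',ray(S['top'],(126/3+225,377/3+110),.100),ray(S['top'],(126/3+225,436/3+110),.100))
E
python3 fit.py
```

```text
('top',)
[0.5237 0.0449 0.2182] deg 12.501245689075615 res [[-0.2, -0.7], [0.0, 0.4], [0.2, 0.3]]
[0.4364 0.3328 0.0075] deg 0.4313492423807203 res [[-0.1, 0.0], [-0.1, 0.0], [0.1, -0.1]]
('scene',)
[0.5252 0.0481 0.2154] deg 12.340227585810998 res [[0.2, -0.1], [-0.0, -0.1], [-0.1, 0.1]]
[0.4384 0.3354 0.0011] deg 0.062071571325343085 res [[0.0, 0.0], [-0.0, 0.0]]
('top', 'scene')
[0.5241 0.0463 0.2145] deg 12.28914194938373 res [[-1.0, -0.9], [-0.7, 0.0], [-0.6, 0.1], [0.3, 1.0], [0.1, 0.8], [0.1, 1.1]]
[0.4368 0.3333 0.0086] deg 0.49050331300985534 res [[-0.3, -0.2], [-0.3, -0.2], [-0.1, -0.3], [-0.1, 1.0], [-0.1, 0.8]]
wingtop [0.436  0.3308 0.1   ]
wing ends [0.4525 0.3308 0.1   ] [0.4178 0.3308 0.1   ]
```

step_arm(
  motion=[
    {"delta_rot": [0, 0, -7.3], "xyz": [0, 0, 0], "hand": 1},
    {"delta_rot": [0, 0, -7.3], "xyz": [0, 0, 0], "hand": 1},
    {"delta_rot": [0, 0, -7.3], "xyz": [0, 0, 0], "hand": 1},
    {"delta_rot": [0, 0, 0], "xyz": [-2.9, -2.2, 0], "hand": 1},
    {"delta_rot": [0, 0, 0], "xyz": [-3, -2.2, 0], "hand": 1},
    {"delta_rot": [0, 0, 0], "xyz": [-3, -2.2, 0], "hand": 1},
    {"delta_rot": [0, 0, 0], "xyz": [-3, -2.2, 0], "hand": 1},
    {"delta_rot": [0, 0, 0], "xyz": [-3, -2.2, 0], "hand": 1},
    {"delta_rot": [0, 0, 0], "xyz": [-3, -2.2, 0], "hand": 1},
    {"delta_rot": [0, 0, 0], "xyz": [-3, -2.2, 0], "hand": 1},
    {"delta_rot": [0, 0, 0], "xyz": [-2.5, -2.3, 0], "hand": 0.6},
    {"delta_rot": [0, 0, 0], "xyz": [0, 0, 0], "hand": 0.6},
  ],
  grip_force=40,
)

```text
t: 2.5
position: [0.4382, 0.3349, 0.1954]
tool_rot: [-3.141, 0.0, -3.138]
ft_force: [-0.2, 0.1, -0.1]
finger_gap: 0.611
gripper_force: 0.0
```

Run:
```python
from h import *
s=manip.get_state();print({k:np.round(s[k],4) for k in('t','position','tool_rot','ft_force','ft_torque','finger_gap')})
```

```text
{'t': np.float64(2.5), 'position': array([0.4382, 0.3349, 0.1954]), 'tool_rot': array([-3.1415e+00,  1.0000e-04, -3.1377e+00]), 'ft_force': array([-0.1872,  0.1442, -0.0707]), 'ft_torque': array([0.0257, 0.0143, 0.0241]), 'finger_gap': np.float64(0.6107)}
```

step_arm(
  motion=[
    {"delta_rot": [0, 0, 0], "xyz": [0.14, -0.2, 2], "hand": 0.6},
    {"delta_rot": [0, 0, 0], "xyz": [0, 0, 3], "hand": 0.6},
    {"delta_rot": [0, 0, 0], "xyz": [0, 0, 3], "hand": 0.6},
    {"delta_rot": [0, 0, 0], "xyz": [0, 0, 2], "hand": 0.6},
    {"delta_rot": [0, 0, 0], "xyz": [0, 0, 1], "hand": 0.5},
    {"delta_rot": [0, 0, 0], "xyz": [0, 0, 0.8], "hand": 0.4},
    {"delta_rot": [0, 0, 0], "xyz": [0, 0, 0], "hand": 0.35},
    {"delta_rot": [0, 0, 0], "xyz": [0, 0, 0], "hand": 0.3},
  ],
)

```text
t: 3.5
position: [0.4359, 0.3344, 0.0781]
tool_rot: [3.141, 0.001, -3.135]
ft_force: [-0.1, -0.5, 0.5]
finger_gap: 0.296
gripper_force: 0.0
```

Run:
```python
from h import *
a=snap('top');b=snap('scene')
A=cv2.resize(a['pixels'][180:290,225:335,::-1],(400,400),interpolation=2)
B=cv2.resize(b['pixels'][130:240,200:310,::-1],(400,400),interpolation=2)
cv2.imwrite('pics/c.png',np.hstack([A,B]))
```

```text
(no output)
```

View pics/c.png

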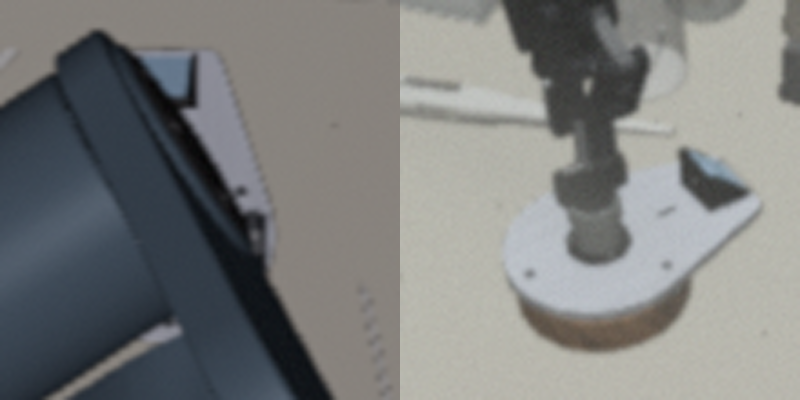

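The left half shows the arm hiding most of the plate. The right half shows the fingertips around the wing, near crop (590,180), with the plate undisturbed. Closing.

step_arm(
  motion=[
    {"delta_rot": [0, 0, 0], "xyz": [0, 0, 0], "hand": 0.25},
    {"delta_rot": [0, 0, 0], "xyz": [0, 0, 0], "hand": 0.2},
    {"delta_rot": [0, 0, 0], "xyz": [0, 0, 0], "hand": 0.15},
    {"delta_rot": [0, 0, 0], "xyz": [0, 0, 0], "hand": 0.1},
    {"delta_rot": [0, 0, 0], "xyz": [0, 0, 0], "hand": 0.0},
    {"delta_rot": [0, 0, 0], "xyz": [0, 0, 0], "hand": 0.0},
    {"delta_rot": [0, 0, 0], "xyz": [0, 0, 0], "hand": 0.0},
  ],
  grip_force=40,
)

```text
t: 4.47
position: [0.4356, 0.3341, 0.0775]
tool_rot: [-3.142, -0.0, -3.135]
ft_force: [-0.2, 0.3, 0.7]
finger_gap: 0.0
gripper_force: 0.0
```

Run:
```python
from h import *
b=snap('scene');st=manip.get_state();print(st['finger_gap'],st['gripper_force'],st['position'],manip.get_state()['t'])
print(proj(b,np.array([st['position'],[.436,.332,.1],[.437,.3335,.039]])))
B=cv2.resize(b['pixels'][80:240,180:340,::-1],(600,600),interpolation=2)
cv2.imwrite('pics/d.png',B)
```

```text
0.0020122362580776636 0.0 [0.43557529 0.33411962 0.07750395] 4.525
[[251.59673815 183.59720059]
 [251.17985513 175.86572722]
 [254.15281794 196.92851402]]
```

View pics/d.png

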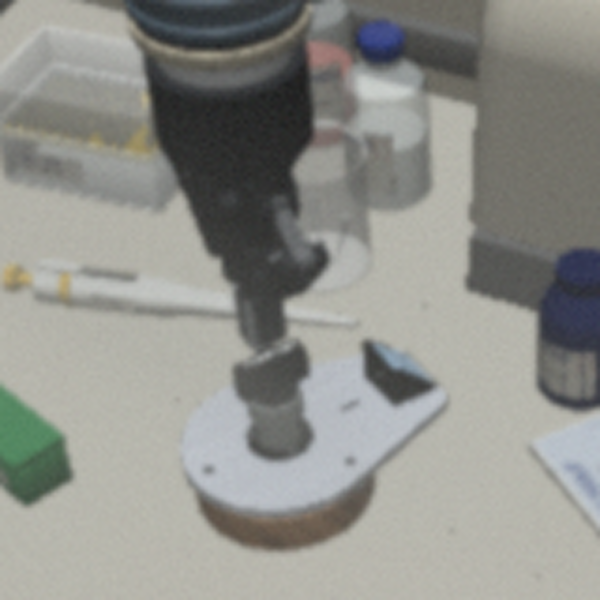

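Run:
```python
from h import *
p=manip.get_state()['position']; print(p, manip.get_state()['joint_positions'])
out=[]
for c,(x0,y0) in(('scene',(200,90)),('top',(215,150))):
    b=snap(c); f=4 if c=='scene' else 4
    B=cv2.resize(b['pixels'][y0:y0+130,x0:x0+100,::-1],(400,520),interpolation=2)
    B=np.clip(B.astype(float)*1.5,0,255).astype(np.uint8)
    for i,z in enumerate([.0775,.1,.13,.16,.2]):
        q=(proj(b,np.array([[p[0],p[1],z]]))[0]-[x0,y0]+.5)*4
        cv2.circle(B,tuple(int(v) for v in q),3,[(0,0,255),(0,255,255),(0,255,0),(255,255,0),(255,0,255)][i],-1)
    for d in manip.find_in(c,'wing_grip')[:2]: print(c,d)
    for d in manip.find_in(c,'mirror_plate')[:1]: print(c,d)
    out.append(B)
cv2.imwrite('pics/e.png',np.hstack(out))
```

```text
[0.43557529 0.33411962 0.07750395] [ 5.69541081e-01  4.99566055e-01  1.75540157e+00 -1.59952279e-05
  8.86602568e-01 -1.00768059e+00]
scene {'box': [252.3, 178.4, 17.6, 18.1], 'p': 0.82}
scene {'box': [287.9, 175.9, 8.1, 6.1], 'p': 0.22}
scene {'box': [263.0, 195.7, 73.3, 44.4], 'p': 0.61}
top {'box': [283.9, 233.0, 34.4, 80.0], 'p': 0.62}
```

View pics/e.png

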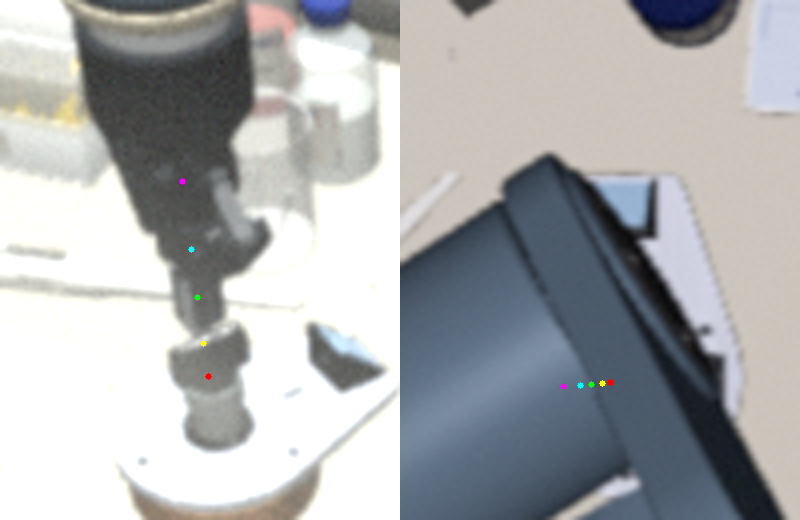

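The left half shows the projected tool axis passing through the wing, so xy is right. But the shut fingers seem to end at about the wing top, crop (203,330), rather than around it. I'll raise the hand and see where the fingertip really is relative to the reported TCP.

step_arm(
  motion=[
    {"delta_rot": [0, 0, 0], "xyz": [0, 0, -1], "hand": 0},
    {"delta_rot": [0, 0, 0], "xyz": [0, 0, -2], "hand": 0},
    {"delta_rot": [0, 0, 0], "xyz": [0, 0, -3], "hand": 0},
    {"delta_rot": [0, 0, 0], "xyz": [0, 0, 0], "hand": 0},
  ],
)

```text
t: 5.32
position: [0.4367, 0.3349, 0.1401]
tool_rot: [3.139, 0.004, -3.135]
ft_force: [-0.2, 0.7, -0.5]
finger_gap: 0.004
gripper_force: 0.0
```

Run:
```python
from h import *
p=manip.get_state()['position']; print(p)
b=snap('scene'); B=cv2.resize(b['pixels'][90:240,190:310,::-1],(480,600),interpolation=2)
B=np.clip(B.astype(float)*1.5,0,255).astype(np.uint8)
for i,z in enumerate([p[2],.16]):
        q=(proj(b,np.array([[p[0],p[1],z]]))[0]-[190,90]+.5)*4
        cv2.circle(B,tuple(int(v) for v in q),3,[(0,0,255),(0,255,255)][i],-1)
cv2.imwrite('pics/f.png',B)
```

```text
[0.43671038 0.33485482 0.14011633]
```

View pics/f.png

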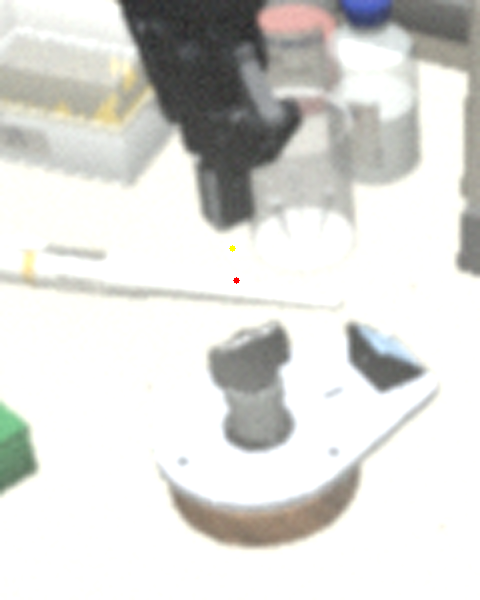

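step_arm(
  motion=[
    {"delta_rot": [0, 0, 0], "xyz": [0, 0, -3], "hand": 0},
    {"delta_rot": [0, 0, 0], "xyz": [0, 0, -3], "hand": 0},
    {"delta_rot": [0, 0, 0], "xyz": [1.45, -3.6, 0], "hand": 0},
    {"delta_rot": [0, 0, 0], "xyz": [1.45, -3.6, 0], "hand": 0},
    {"delta_rot": [0, 0, 0], "xyz": [1.45, -3.6, 0], "hand": 0},
    {"delta_rot": [0, 0, 0], "xyz": [1.45, -3.6, 0], "hand": 0},
    {"delta_rot": [0, 0, 0], "xyz": [1.45, -3.6, 0], "hand": 0},
    {"delta_rot": [0, 0, 0], "xyz": [1.45, -3.6, 0], "hand": 0},
    {"delta_rot": [0, 0, 0], "xyz": [0, 0, 0], "hand": 0},
    {"delta_rot": [0, 0, 0], "xyz": [0, 0, 0], "hand": 0},
  ],
)

```text
t: 6.62
position: [0.3502, 0.1178, 0.1974]
tool_rot: [3.141, -0.0, -3.136]
ft_force: [0.7, 0.5, -0.1]
finger_gap: 0.002
gripper_force: 0.0
```

Run:
```python
from h import *
p=manip.get_state()['position']; print(p)
b=snap('scene'); q0=proj(b,np.array([p]))[0]; print(q0)
x0,y0=(int(v) for v in q0-[60,90]); x0=max(x0,0);y0=max(y0,0); print(x0,y0)
B=cv2.resize(b['pixels'][y0:y0+120,x0:x0+120,::-1],(480,480),interpolation=2)
B=np.clip(B.astype(float)*1.5,0,255).astype(np.uint8)
for i,dz in enumerate([0,.02,.04]):
        q=(proj(b,np.array([p+[0,0,dz]]))[0]-[x0,y0]+.5)*4
        cv2.circle(B,tuple(int(v) for v in q),2,[(0,0,255),(0,255,255),(0,255,0)][i],-1)
cv2.imwrite('pics/g.png',B)
```

```text
[0.35017046 0.11781165 0.19736086]
[263.88087221 227.09037851]
203 137
```

View pics/g.png

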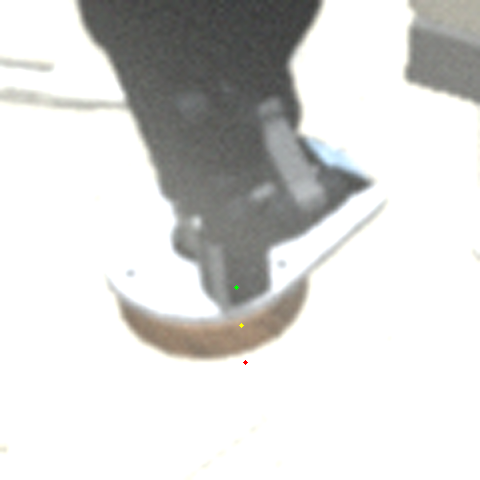

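The shut fingertip shows about 30 to 40 mm above the projected TCP: red dot at (245,362), tip centre near (237,292). A gentle touch on empty bench will give the true finger length.

step_arm(
  motion=[
    {"delta_rot": [0, 0, 0], "xyz": [0, 0, 4], "hand": 0},
    {"delta_rot": [0, 0, 0], "xyz": [0, 0, 4], "hand": 0},
    {"delta_rot": [0, 0, 0], "xyz": [0, 0, 4], "hand": 0},
    {"delta_rot": [0, 0, 0], "xyz": [0, 0, 4], "hand": 0},
    {"delta_rot": [0, 0, 0], "xyz": [0, 0, 2], "hand": 0},
    {"delta_rot": [0, 0, 0], "xyz": [0, 0, 0.7], "hand": 0},
    {"delta_rot": [0, 0, 0], "xyz": [0, 0, 0.3], "hand": 0},
    {"delta_rot": [0, 0, 0], "xyz": [0, 0, 0.2], "hand": 0},
    {"delta_rot": [0, 0, 0], "xyz": [0, 0, 0], "hand": 0},
  ],
)

```text
t: 7.8
position: [0.3503, 0.1177, 0.0059]
tool_rot: [3.141, 0.001, -3.135]
ft_force: [0.2, -0.4, -0.3]
finger_gap: -0.001
gripper_force: 0.0
```

step_arm(
  motion=[
    {"delta_rot": [0, 0, 0], "xyz": [0, 0, 0.2], "hand": 0},
    {"delta_rot": [0, 0, 0], "xyz": [0, 0, 0.2], "hand": 0},
    {"delta_rot": [0, 0, 0], "xyz": [0, 0, 0.2], "hand": 0},
    {"delta_rot": [0, 0, 0], "xyz": [0, 0, 0], "hand": 0},
  ],
)

```text
t: 8.3
position: [0.3499, 0.1175, -0.0006]
tool_rot: [-3.142, -0.0, -3.135]
ft_force: [-0.4, 0.2, 0.2]
finger_gap: 0.004
gripper_force: 0.0
```

Run:
```python
from h import *
p=manip.get_state()['position']; print(p)
from scipy.optimize import least_squares
b=snap('scene')
O=[([.4367,.3349,.1401],(247,142)),([.3502,.1178,.1974],(262.25,209.75))]
r=least_squares(lambda v:np.concatenate([proj(b,np.array([np.add(P,v)]))[0]-q for P,q in O]),[0,0,.03]);print(r.x,r.fun)
q0=proj(b,np.array([p]))[0]; print(q0)
x0,y0=(int(v) for v in q0-[60,90]); print(x0,y0)
B=cv2.resize(b['pixels'][y0:y0+120,x0:x0+120,::-1],(480,480),interpolation=2)
B=np.clip(B.astype(float)*1.5,0,255).astype(np.uint8)
for i,dz in enumerate([0,.02,.04]):
        q=(proj(b,np.array([p+[0,0,dz]]))[0]-[x0,y0]+.5)*4
        cv2.circle(B,tuple(int(v) for v in q),2,[(0,0,255),(0,255,255),(0,255,0)][i],-1)
cv2.imwrite('pics/i.png',B)
```

```text
[ 0.34989246  0.11754579 -0.0006466 ]
[-0.00723793 -0.01768674  0.05664846] [-0.33656103  0.07884288  0.25225795 -0.05909401]
[272.60893483 300.3142592 ]
212 210
```

View pics/i.png

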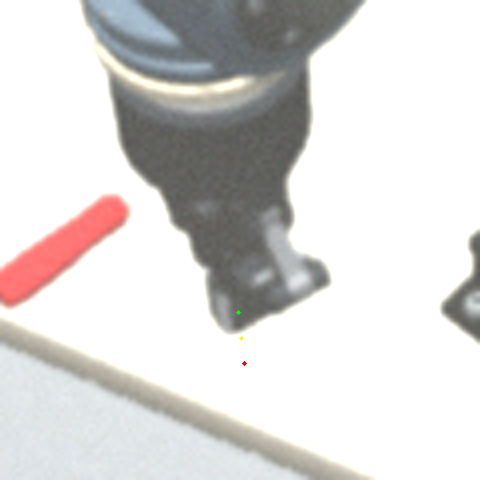

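Reported z is 0 with no contact, and the picture still shows the fingertip (about (240,310)) above the red dot. So the fingers really are shorter than the reported TCP. Going on down.

step_arm(
  motion=[
    {"delta_rot": [0, 0, 0], "xyz": [0, 0, 0.4], "hand": 0},
    {"delta_rot": [0, 0, 0], "xyz": [0, 0, 0.4], "hand": 0},
    {"delta_rot": [0, 0, 0], "xyz": [0, 0, 0.4], "hand": 0},
    {"delta_rot": [0, 0, 0], "xyz": [0, 0, 0.3], "hand": 0},
    {"delta_rot": [0, 0, 0], "xyz": [0, 0, 0.3], "hand": 0},
    {"delta_rot": [0, 0, 0], "xyz": [0, 0, 0], "hand": 0},
  ],
)

```text
t: 9.1
position: [0.3498, 0.1175, -0.0187]
tool_rot: [-3.142, -0.0, -3.135]
ft_force: [0.8, -0.4, 0.2]
finger_gap: 0.002
gripper_force: 0.0
```

step_arm(
  motion=[
    {"delta_rot": [0, 0, 0], "xyz": [0, 0, 0.2], "hand": 0},
    {"delta_rot": [0, 0, 0], "xyz": [0, 0, 0.2], "hand": 0},
    {"delta_rot": [0, 0, 0], "xyz": [0, 0, 0], "hand": 0},
  ],
)

```text
t: 9.48
position: [0.3499, 0.1175, -0.0226]
tool_rot: [-3.142, -0.0, -3.135]
ft_force: [0.1, 0.5, -0.2]
finger_gap: -0.001
gripper_force: 0.0
```

step_arm(
  motion=[
    {"delta_rot": [0, 0, 0], "xyz": [0, 0, 0.2], "hand": 0},
    {"delta_rot": [0, 0, 0], "xyz": [0, 0, 0.2], "hand": 0},
    {"delta_rot": [0, 0, 0], "xyz": [0, 0, 0], "hand": 0},
  ],
)

```text
t: 9.85
position: [0.3499, 0.1175, -0.0266]
tool_rot: [-3.142, -0.0, -3.135]
ft_force: [-0.1, -1.0, 0.3]
finger_gap: 0.003
gripper_force: 0.0
```

step_arm(
  motion=[
    {"delta_rot": [0, 0, 0], "xyz": [0, 0, 0.2], "hand": 0},
    {"delta_rot": [0, 0, 0], "xyz": [0, 0, 0.1], "hand": 0},
    {"delta_rot": [0, 0, 0], "xyz": [0, 0, 0], "hand": 0},
  ],
)

```text
t: 10.22
position: [0.3499, 0.1175, -0.0296]
tool_rot: [-3.142, -0.0, -3.135]
ft_force: [-0.4, -0.7, 0.1]
finger_gap: -0.006
gripper_force: 0.0
```

step_arm(
  motion=[
    {"delta_rot": [0, 0, 0], "xyz": [0, 0, 0.1], "hand": 0},
    {"delta_rot": [0, 0, 0], "xyz": [0, 0, 0.1], "hand": 0},
    {"delta_rot": [0, 0, 0], "xyz": [0, 0, 0.05], "hand": 0},
  ],
)

```text
t: 10.6
position: [0.3499, 0.1175, -0.0321]
tool_rot: [-3.142, -0.0, -3.135]
ft_force: [0.1, -0.1, 0.4]
finger_gap: -0.002
gripper_force: 0.0
```

step_arm(
  motion=[
    {"delta_rot": [0, 0, 0], "xyz": [0, 0, 0.1], "hand": 0},
    {"delta_rot": [0, 0, 0], "xyz": [0, 0, 0.1], "hand": 0},
    {"delta_rot": [0, 0, 0], "xyz": [0, 0, 0.05], "hand": 0},
  ],
)

```text
t: 10.98
position: [0.3499, 0.1175, -0.0346]
tool_rot: [-3.142, -0.0, -3.135]
ft_force: [0.4, -0.2, -0.6]
finger_gap: 0.005
gripper_force: 0.0
```

step_arm(
  motion=[
    {"delta_rot": [0, 0, 0], "xyz": [0, 0, 0.1], "hand": 0},
    {"delta_rot": [0, 0, 0], "xyz": [0, 0, 0.1], "hand": 0},
    {"delta_rot": [0, 0, 0], "xyz": [0, 0, 0.05], "hand": 0},
  ],
)

```text
t: 11.35
position: [0.3501, 0.1176, -0.036]
tool_rot: [3.142, 0.0, -3.135]
ft_force: [-9.0, -1.4, 47.4]
finger_gap: -0.002
gripper_force: 24.0
```

The fingers touch the bench at reported z = -0.036, so the real fingertips are 36 mm above the reported TCP. I'll use that offset from here on, so back up and return to the wing.

step_arm(
  motion=[
    {"delta_rot": [0, 0, 0], "xyz": [0, 0, -0.5], "hand": 0},
    {"delta_rot": [0, 0, 0], "xyz": [0, 0, -4], "hand": 0.1},
    {"delta_rot": [0, 0, 0], "xyz": [0, 0, -4], "hand": 0.3},
    {"delta_rot": [0, 0, 0], "xyz": [0, 0, -5], "hand": 0.5},
    {"delta_rot": [0, 0, 0], "xyz": [0, 0, -3], "hand": 0.6},
  ],
)

```text
t: 11.98
position: [0.3504, 0.1177, 0.1301]
tool_rot: [3.141, 0.002, -3.135]
ft_force: [1.3, -0.5, 0.5]
finger_gap: 0.599
gripper_force: 0.0
```

Run:
```python
from h import *
from scipy.optimize import least_squares
b=snap('scene');p=manip.get_state()['position'];print(p)
O=[([.4367,.3349,.1401],(247,142)),([.3502,.1178,.1974],(262.25,209.75))]
r=least_squares(lambda v:np.concatenate([proj(b,np.array([np.add(P,[v[0],v[1],.0357])]))[0]-q for P,q in O]),[0,0]);print(r.x,r.fun)
```

```text
[0.35180105 0.11798438 0.13255546]
[0.00224711 0.00298514] [ 0.03203244  1.74084877 -0.0252069  -1.1267807 ]
```

step_arm(
  motion=[
    {"delta_rot": [0, 0, 0], "xyz": [-1.4, 3.6, 0], "hand": 0.6},
    {"delta_rot": [0, 0, 0], "xyz": [-1.4, 3.6, 0], "hand": 0.6},
    {"delta_rot": [0, 0, 0], "xyz": [-1.4, 3.6, 0], "hand": 0.6},
    {"delta_rot": [0, 0, 0], "xyz": [-1.4, 3.6, 0], "hand": 0.6},
    {"delta_rot": [0, 0, 0], "xyz": [-1.4, 3.6, 0], "hand": 0.6},
    {"delta_rot": [0, 0, 0], "xyz": [-1.5, 3.5, 0], "hand": 0.6},
    {"delta_rot": [0, 0, 0], "xyz": [0, 0, 0], "hand": 0.6},
    {"delta_rot": [0, 0, 0], "xyz": [0, 0, 3], "hand": 0.6},
    {"delta_rot": [0, 0, 0], "xyz": [0, 0, 3], "hand": 0.6},
    {"delta_rot": [0, 0, 0], "xyz": [0, 0, 2], "hand": 0.6},
    {"delta_rot": [0, 0, 0], "xyz": [0, 0, 0], "hand": 0.5},
    {"delta_rot": [0, 0, 0], "xyz": [0, 0, 0], "hand": 0.4},
  ],
)

```text
t: 13.52
position: [0.4338, 0.3329, 0.0487]
tool_rot: [3.141, 0.001, -3.135]
ft_force: [-0.4, 0.3, 0.3]
finger_gap: 0.401
gripper_force: 0.0
```

step_arm(
  motion=[
    {"delta_rot": [0, 0, 0], "xyz": [-0.28, 0, 0.35], "hand": 0.4},
    {"delta_rot": [0, 0, 0], "xyz": [0, 0, 0.3], "hand": 0.3},
    {"delta_rot": [0, 0, 0], "xyz": [0, 0, 0], "hand": 0.25},
    {"delta_rot": [0, 0, 0], "xyz": [0, 0, 0], "hand": 0.2},
    {"delta_rot": [0, 0, 0], "xyz": [0, 0, 0], "hand": 0.15},
    {"delta_rot": [0, 0, 0], "xyz": [0, 0, 0], "hand": 0.1},
    {"delta_rot": [0, 0, 0], "xyz": [0, 0, 0], "hand": 0.0},
    {"delta_rot": [0, 0, 0], "xyz": [0, 0, 0], "hand": 0.0},
  ],
  grip_force=45,
)

```text
t: 14.52
position: [0.4365, 0.3333, 0.0417]
tool_rot: [3.141, 0.0, -3.135]
ft_force: [-0.4, 1.4, 2.8]
finger_gap: 0.141
gripper_force: 46.0
```

Gripped: gap 12 mm, 46 N. Lifting.

step_arm(
  motion=[
    {"delta_rot": [0, 0, 0], "xyz": [0, 0, -0.4], "hand": 0},
    {"delta_rot": [0, 0, 0], "xyz": [0, 0, -0.8], "hand": 0},
    {"delta_rot": [0, 0, 0], "xyz": [0, 0, -1.2], "hand": 0},
    {"delta_rot": [0, 0, 0], "xyz": [0, 0, -1.8], "hand": 0},
    {"delta_rot": [0, 0, 0], "xyz": [0, 0, -2], "hand": 0},
    {"delta_rot": [0, 0, 0], "xyz": [0, 0, -2], "hand": 0},
    {"delta_rot": [0, 0, 0], "xyz": [0, 0, -2], "hand": 0},
    {"delta_rot": [0, 0, 0], "xyz": [0, 0, -1.2], "hand": 0},
    {"delta_rot": [0, 0, 0], "xyz": [0, 0, -0.6], "hand": 0},
    {"delta_rot": [0, 0, 0], "xyz": [0, 0, 0], "hand": 0},
    {"delta_rot": [0, 0, 0], "xyz": [0, 0, 0], "hand": 0},
  ],
)

```text
t: 15.9
position: [0.436, 0.3329, 0.1608]
tool_rot: [-3.141, -0.001, -3.135]
ft_force: [0.4, 0.1, -5.6]
finger_gap: 0.137
gripper_force: 44.9
```

Run:
```python
from h import *
b=snap('scene'); B=cv2.resize(b['pixels'][60:260,170:370,::-1],(600,600),interpolation=2)
cv2.imwrite('pics/j.png',B)
s=manip.get_state();print(s['ft_force'],s['ft_torque'],s['position'],s['finger_gap'])
```

```text
[ 0.34286171  0.65465376 -4.69176132] [-0.01980138  0.13059946 -0.0211462 ] [0.43609482 0.33291964 0.16082545] 0.13989256007264142
```

View pics/j.png

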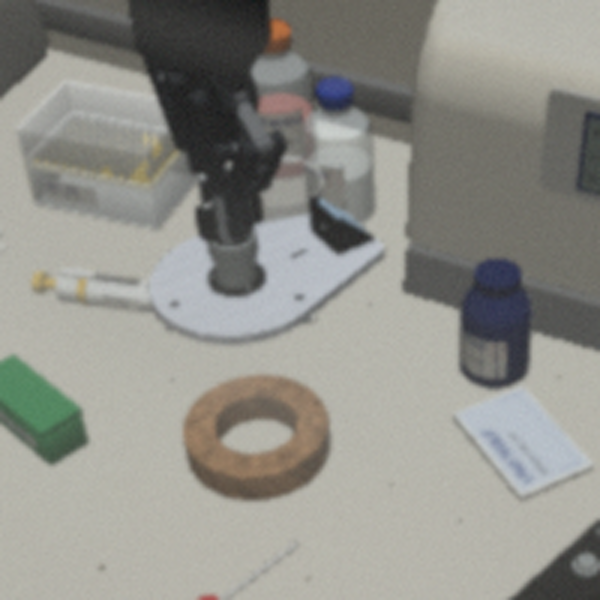

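The picture shows the plate hanging level from the gripper around (250,280). The cork ring stayed on the bench at (257,435), and the bottle at (495,325) is clear. Moving over the base.

step_arm(
  motion=[
    {"delta_rot": [0, 0, 0], "xyz": [-0.45, -1.5, 0], "hand": 0},
    {"delta_rot": [0, 0, 0], "xyz": [-0.75, -2.5, 0], "hand": 0},
    {"delta_rot": [0, 0, 0], "xyz": [-0.96, -3.2, 0], "hand": 0},
    {"delta_rot": [0, 0, 0], "xyz": [-1.08, -3.6, 0], "hand": 0},
    {"delta_rot": [0, 0, 0], "xyz": [-1.08, -3.6, 0], "hand": 0},
    {"delta_rot": [0, 0, 0], "xyz": [-1.08, -3.6, 0], "hand": 0},
    {"delta_rot": [0, 0, 0], "xyz": [-1.08, -3.6, 0], "hand": 0},
    {"delta_rot": [0, 0, 0], "xyz": [-0.96, -3.2, 0], "hand": 0},
    {"delta_rot": [0, 0, 0], "xyz": [-0.72, -2.4, 0], "hand": 0},
    {"delta_rot": [0, 0, 0], "xyz": [-0.47, -1.5, 0], "hand": 0},
    {"delta_rot": [0, 0, 0], "xyz": [0, 0, 0], "hand": 0},
  ],
)

```text
t: 17.32
position: [0.5245, 0.0458, 0.1613]
tool_rot: [-3.142, -0.0, -3.137]
ft_force: [0.1, 0.2, -5.3]
finger_gap: 0.14
gripper_force: 44.8
```

step_arm(
  motion=[
    {"delta_rot": [0, 0, -1.5], "xyz": [0, 0, 0], "hand": 0},
    {"delta_rot": [0, 0, -2.5], "xyz": [0, 0, 0], "hand": 0},
    {"delta_rot": [0, 0, -3], "xyz": [0, 0, 0], "hand": 0},
    {"delta_rot": [0, 0, -2.5], "xyz": [0, 0, 0.5], "hand": 0},
    {"delta_rot": [0, 0, -1.5], "xyz": [0, 0, 1], "hand": 0},
    {"delta_rot": [0, 0, -0.9], "xyz": [0, 0, 1.5], "hand": 0},
    {"delta_rot": [0, 0, 0], "xyz": [0, 0, 0.7], "hand": 0},
    {"delta_rot": [0, 0, 0], "xyz": [0, 0, 0], "hand": 0},
    {"delta_rot": [0, 0, 0], "xyz": [0, 0, 0], "hand": 0},
  ],
)

```text
t: 18.45
position: [0.5248, 0.0467, 0.1248]
tool_rot: [-3.141, 0.001, -2.928]
ft_force: [0.3, 0.1, -5.6]
finger_gap: 0.139
gripper_force: 44.8
```

Run:
```python
from h import *
s=manip.get_state();print(s['ft_force'],s['ft_torque'],s['position'],s['tool_rot'],s['finger_gap'])
a=snap('top');b=snap('scene')
np.savez('t2.npz',**a);np.savez('s2.npz',**b)
A=cv2.resize(a['pixels'][140:260,370:490,::-1],(400,400),interpolation=2)
B=cv2.resize(b['pixels'][190:330,300:440,::-1],(400,400),interpolation=2)
z=s['position'][2]+.0357+.019-.065
def dr(im,cam,x0,y0,f):
    im=im.copy()
    th=np.deg2rad(12.3);c=s['position'][:2]
    for k in (180,60,-60):
        q=(proj(cam,np.array([[c[0]+.045*np.cos(th+np.deg2rad(k)),c[1]+.045*np.sin(th+np.deg2rad(k)),z+.008]]))[0]-[x0,y0]+.5)*f
        cv2.circle(im,tuple(int(v) for v in q),2,(0,0,255),-1)
    return im
cv2.imwrite('pics/k.png',np.hstack([dr(A,a,370,140,400/120),dr(B,b,300,190,400/140)]))
```

```text
[ 0.31999765  0.14805655 -5.61701628] [-0.02469485  0.07147844 -0.0094384 ] [0.52478514 0.04667605 0.12476419] [-3.14147922e+00  5.19810948e-04 -2.92768423e+00] 0.13921803566362057
```

View pics/k.png

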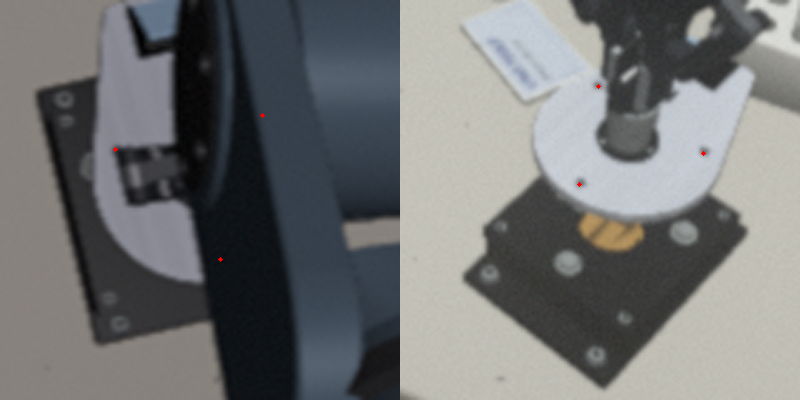

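The scene half shows all three plate screws on the predicted red dots, near (580,184), (703,153) and (598,86), above the base. I'll fit the plate and base in this same camera for the relative offset.

```bash
cat > rel.py <<'E'
import sys,io,contextlib
with contextlib.redirect_stdout(io.StringIO()):
    from fit import *
S['scene']=dict(np.load('s2.npz')); off['scene']=(300,190,400/140)
P=[(180,184),(198,86),(303,152)]
o=[('scene',k,cen('scene',P[k],-1,2)) for k in range(3)]; print(o)
for z in (.1205,.1225,.1245): fit(o,z,[.5248,.0467,.21])
E
python3 rel.py
```

```text
[('scene', 0, (np.float64(362.7977528089888), np.float64(253.5561797752809))), ('scene', 1, (np.float64(368.7671232876712), np.float64(219.34246575342465))), ('scene', 2, (np.float64(406.03333333333336), np.float64(242.54583333333332)))]
[0.527  0.0483 0.2241] deg 12.841227707530852 res [[-0.0, 0.1], [0.1, 0.0], [-0.0, -0.1]]
[0.5257 0.0472 0.2242] deg 12.84615061353816 res [[-0.1, 0.1], [0.0, -0.0], [0.1, -0.1]]
[0.5245 0.046  0.2243] deg 12.850597535046038 res [[-0.2, 0.2], [0.0, -0.1], [0.2, -0.1]]
```

step_arm(
  motion=[
    {"delta_rot": [0, 0, 0], "xyz": [0.02, 0.08, 0.5], "hand": 0},
    {"delta_rot": [0, 0, 0], "xyz": [0, 0, 1], "hand": 0},
    {"delta_rot": [0, 0, 0], "xyz": [0, 0, 1.2], "hand": 0},
    {"delta_rot": [0, 0, 0], "xyz": [0, 0, 0.8], "hand": 0},
    {"delta_rot": [0, 0, 0], "xyz": [0, 0, 0.5], "hand": 0},
    {"delta_rot": [0, 0, 0], "xyz": [0, 0, 0.3], "hand": 0},
    {"delta_rot": [0, 0, 0], "xyz": [0, 0, 0.2], "hand": 0},
    {"delta_rot": [0, 0, 0], "xyz": [0, 0, 0.2], "hand": 0},
    {"delta_rot": [0, 0, 0], "xyz": [0, 0, 0], "hand": 0},
    {"delta_rot": [0, 0, 0], "xyz": [0, 0, 0], "hand": 0},
  ],
)

```text
t: 19.8
position: [0.5242, 0.0474, 0.0776]
tool_rot: [-3.142, 0.0, -2.927]
ft_force: [-0.3, 0.7, -5.1]
finger_gap: 0.141
gripper_force: 44.9
```

step_arm(
  motion=[
    {"delta_rot": [0, 0, 0], "xyz": [0, 0, 0.2], "hand": 0},
    {"delta_rot": [0, 0, 0], "xyz": [0, 0, 0.2], "hand": 0},
    {"delta_rot": [0, 0, 0], "xyz": [0, 0, 0.15], "hand": 0},
    {"delta_rot": [0, 0, 0], "xyz": [0, 0, 0], "hand": 0},
  ],
)

```text
t: 20.3
position: [0.5241, 0.0474, 0.0718]
tool_rot: [3.142, -0.0, -2.927]
ft_force: [0.2, 0.6, -4.9]
finger_gap: 0.138
gripper_force: 44.9
```

step_arm(
  motion=[
    {"delta_rot": [0, 0, 0], "xyz": [0, 0, 0.15], "hand": 0},
    {"delta_rot": [0, 0, 0], "xyz": [0, 0, 0.15], "hand": 0},
    {"delta_rot": [0, 0, 0], "xyz": [0, 0, 0], "hand": 0},
  ],
)

```text
t: 20.68
position: [0.5241, 0.0474, 0.0689]
tool_rot: [3.142, -0.0, -2.927]
ft_force: [-0.1, 0.4, -5.2]
finger_gap: 0.138
gripper_force: 44.9
```

step_arm(
  motion=[
    {"delta_rot": [0, 0, 0], "xyz": [0, 0, 0.1], "hand": 0},
    {"delta_rot": [0, 0, 0], "xyz": [0, 0, 0.1], "hand": 0},
    {"delta_rot": [0, 0, 0], "xyz": [0, 0, 0], "hand": 0},
  ],
)

```text
t: 21.05
position: [0.5241, 0.0474, 0.0669]
tool_rot: [3.142, -0.0, -2.927]
ft_force: [0.1, -0.3, -5.8]
finger_gap: 0.14
gripper_force: 44.9
```

step_arm(
  motion=[
    {"delta_rot": [0, 0, 0], "xyz": [0, 0, 0.1], "hand": 0},
    {"delta_rot": [0, 0, 0], "xyz": [0, 0, 0.1], "hand": 0},
    {"delta_rot": [0, 0, 0], "xyz": [0, 0, 0], "hand": 0},
  ],
)

```text
t: 21.42
position: [0.5242, 0.0474, 0.0649]
tool_rot: [3.142, 0.0, -2.927]
ft_force: [0.1, -0.9, -5.3]
finger_gap: 0.141
gripper_force: 44.9
```

step_arm(
  motion=[
    {"delta_rot": [0, 0, 0], "xyz": [0, 0, 0.1], "hand": 0},
    {"delta_rot": [0, 0, 0], "xyz": [0, 0, 0], "hand": 0},
  ],
)

```text
t: 21.68
position: [0.5243, 0.0474, 0.0642]
tool_rot: [-3.142, 0.0, -2.927]
ft_force: [-0.3, -0.7, -3.1]
finger_gap: 0.142
gripper_force: 45.5
```

step_arm(
  motion=[
    {"delta_rot": [0, 0, 0], "xyz": [0, 0, 0.1], "hand": 0},
    {"delta_rot": [0, 0, 0], "xyz": [0, 0, 0], "hand": 0},
  ],
)

```text
t: 21.92
position: [0.5243, 0.0474, 0.0633]
tool_rot: [-3.141, 0.0, -2.927]
ft_force: [-2.2, -0.1, 2.8]
finger_gap: 0.144
gripper_force: 46.1
```

step_arm(
  motion=[
    {"delta_rot": [0, 0, 0], "xyz": [0, 0, 0.1], "hand": 0},
    {"delta_rot": [0, 0, 0], "xyz": [0, 0, 0], "hand": 0},
  ],
)

```text
t: 22.18
position: [0.5243, 0.0474, 0.0621]
tool_rot: [-3.142, 0.0, -2.927]
ft_force: [-2.3, -0.6, 4.2]
finger_gap: 0.144
gripper_force: 46.1
```

step_arm(
  motion=[
    {"delta_rot": [0, 0, 0], "xyz": [0, 0, 0.1], "hand": 0},
    {"delta_rot": [0, 0, 0], "xyz": [0, 0, 0], "hand": 0},
  ],
)

```text
t: 22.42
position: [0.5243, 0.0474, 0.061]
tool_rot: [-3.142, 0.0, -2.927]
ft_force: [-1.3, 0.1, 4.2]
finger_gap: 0.139
gripper_force: 46.1
```

Seated at reported 0.0641, and the bolt is now going down on its spring. Pressing in small steps, watching the force.

step_arm(
  motion=[
    {"delta_rot": [0, 0, 0], "xyz": [0, 0, 0.08], "hand": 0},
    {"delta_rot": [0, 0, 0], "xyz": [0, 0, 0.07], "hand": 0},
    {"delta_rot": [0, 0, 0], "xyz": [0, 0, 0], "hand": 0},
  ],
)

```text
t: 22.8
position: [0.5242, 0.0474, 0.0595]
tool_rot: [-3.142, 0.0, -2.927]
ft_force: [-1.2, -1.0, 5.0]
finger_gap: 0.139
gripper_force: 46.1
```

step_arm(
  motion=[
    {"delta_rot": [0, 0, 0], "xyz": [0, 0, 0.05], "hand": 0},
    {"delta_rot": [0, 0, 0], "xyz": [0, 0, 0], "hand": 0},
  ],
)

```text
t: 23.05
position: [0.5243, 0.0474, 0.059]
tool_rot: [-3.142, 0.0, -2.928]
ft_force: [-1.5, -0.3, 5.6]
finger_gap: 0.141
gripper_force: 46.2
```

step_arm(
  motion=[
    {"delta_rot": [0, 0, 0], "xyz": [0, 0, 0.05], "hand": 0},
    {"delta_rot": [0, 0, 0], "xyz": [0, 0, 0], "hand": 0},
  ],
)

```text
t: 23.3
position: [0.5242, 0.0474, 0.0585]
tool_rot: [-3.142, 0.0, -2.927]
ft_force: [-0.5, -0.9, 5.3]
finger_gap: 0.139
gripper_force: 46.2
```

step_arm(
  motion=[
    {"delta_rot": [0, 0, 0], "xyz": [0, 0, 0.05], "hand": 0},
    {"delta_rot": [0, 0, 0], "xyz": [0, 0, 0], "hand": 0},
  ],
)

```text
t: 23.55
position: [0.5242, 0.0474, 0.058]
tool_rot: [-3.142, 0.0, -2.927]
ft_force: [-1.2, -0.2, 5.0]
finger_gap: 0.145
gripper_force: 46.2
```

step_arm(
  motion=[
    {"delta_rot": [0, 0, 0], "xyz": [0, 0, 0.05], "hand": 0},
    {"delta_rot": [0, 0, 0], "xyz": [0, 0, 0], "hand": 0},
  ],
)

```text
t: 23.8
position: [0.5242, 0.0474, 0.0576]
tool_rot: [-3.142, 0.0, -2.927]
ft_force: [-0.6, -1.3, 5.8]
finger_gap: 0.141
gripper_force: 46.2
```

step_arm(
  motion=[
    {"delta_rot": [0, 0, 0], "xyz": [0, 0, 0.06], "hand": 0},
    {"delta_rot": [0, 0, 0], "xyz": [0, 0, 0], "hand": 0},
  ],
)

```text
t: 24.05
position: [0.5242, 0.0474, 0.057]
tool_rot: [-3.142, 0.0, -2.927]
ft_force: [-1.2, -1.2, 5.3]
finger_gap: 0.144
gripper_force: 46.3
```

step_arm(
  motion=[
    {"delta_rot": [0, 0, 0], "xyz": [0, 0, 0.06], "hand": 0},
    {"delta_rot": [0, 0, 0], "xyz": [0, 0, 0], "hand": 0},
  ],
)

```text
t: 24.3
position: [0.5243, 0.0474, 0.0564]
tool_rot: [-3.142, 0.0, -2.928]
ft_force: [-2.0, -1.0, 5.9]
finger_gap: 0.143
gripper_force: 46.3
```

step_arm(
  motion=[
    {"delta_rot": [0, 0, 0], "xyz": [0, 0, 0.06], "hand": 0},
    {"delta_rot": [0, 0, 0], "xyz": [0, 0, 0], "hand": 0},
  ],
)

```text
t: 24.55
position: [0.5242, 0.0474, 0.0558]
tool_rot: [-3.142, 0.0, -2.927]
ft_force: [-0.9, -0.3, 6.6]
finger_gap: 0.138
gripper_force: 46.3
```

step_arm(
  motion=[
    {"delta_rot": [0, 0, 0], "xyz": [0, 0, 0.06], "hand": 0},
    {"delta_rot": [0, 0, 0], "xyz": [0, 0, 0], "hand": 0},
  ],
)

```text
t: 24.8
position: [0.5243, 0.0474, 0.0552]
tool_rot: [-3.142, 0.0, -2.927]
ft_force: [-1.5, -0.1, 6.6]
finger_gap: 0.14
gripper_force: 46.3
```

step_arm(
  motion=[
    {"delta_rot": [0, 0, 0], "xyz": [0, 0, 0.06], "hand": 0},
    {"delta_rot": [0, 0, 0], "xyz": [0, 0, 0], "hand": 0},
  ],
)

```text
t: 25.05
position: [0.5242, 0.0474, 0.0546]
tool_rot: [-3.142, 0.0, -2.927]
ft_force: [-1.4, -1.3, 6.1]
finger_gap: 0.139
gripper_force: 46.3
```

step_arm(
  motion=[
    {"delta_rot": [0, 0, 0], "xyz": [0, 0, 0.06], "hand": 0},
    {"delta_rot": [0, 0, 0], "xyz": [0, 0, 0], "hand": 0},
  ],
)

```text
t: 25.3
position: [0.5243, 0.0474, 0.054]
tool_rot: [-3.142, 0.0, -2.927]
ft_force: [-2.8, -0.8, 6.9]
finger_gap: 0.142
gripper_force: 46.4
```

step_arm(
  motion=[
    {"delta_rot": [0, 0, 0], "xyz": [0, 0, 0.06], "hand": 0},
    {"delta_rot": [0, 0, 0], "xyz": [0, 0, 0], "hand": 0},
  ],
)

```text
t: 25.55
position: [0.5242, 0.0474, 0.0534]
tool_rot: [-3.142, 0.0, -2.927]
ft_force: [-1.3, -0.1, 6.7]
finger_gap: 0.142
gripper_force: 46.4
```

step_arm(
  motion=[
    {"delta_rot": [0, 0, 0], "xyz": [0, 0, 0.06], "hand": 0},
    {"delta_rot": [0, 0, 0], "xyz": [0, 0, 0], "hand": 0},
  ],
)

```text
t: 25.8
position: [0.5242, 0.0474, 0.0529]
tool_rot: [-3.142, 0.0, -2.927]
ft_force: [-1.4, -1.5, 7.5]
finger_gap: 0.142
gripper_force: 46.4
```

step_arm(
  motion=[
    {"delta_rot": [0, 0, 0], "xyz": [0, 0, 0.06], "hand": 0},
    {"delta_rot": [0, 0, 0], "xyz": [0, 0, 0], "hand": 0},
  ],
)

```text
t: 26.05
position: [0.5243, 0.0474, 0.0523]
tool_rot: [-3.142, 0.0, -2.928]
ft_force: [-2.6, -0.4, 7.5]
finger_gap: 0.139
gripper_force: 46.5
```

step_arm(
  motion=[
    {"delta_rot": [0, 0, 0], "xyz": [0, 0, 0.06], "hand": 0},
    {"delta_rot": [0, 0, 0], "xyz": [0, 0, 0], "hand": 0},
  ],
)

```text
t: 26.3
position: [0.5243, 0.0474, 0.0517]
tool_rot: [-3.142, 0.0, -2.927]
ft_force: [-2.2, -0.7, 8.1]
finger_gap: 0.142
gripper_force: 46.5
```

step_arm(
  motion=[
    {"delta_rot": [0, 0, 0], "xyz": [0, 0, 0.06], "hand": 0},
    {"delta_rot": [0, 0, 0], "xyz": [0, 0, 0], "hand": 0},
  ],
)

```text
t: 26.55
position: [0.5243, 0.0474, 0.0511]
tool_rot: [-3.142, 0.0, -2.927]
ft_force: [-2.5, 0.3, 7.2]
finger_gap: 0.143
gripper_force: 46.5
```

step_arm(
  motion=[
    {"delta_rot": [0, 0, 0], "xyz": [0, 0, 0.06], "hand": 0},
    {"delta_rot": [0, 0, 0], "xyz": [0, 0, 0], "hand": 0},
  ],
)

```text
t: 26.8
position: [0.5243, 0.0474, 0.0505]
tool_rot: [-3.142, 0.0, -2.927]
ft_force: [-3.0, -0.6, 7.0]
finger_gap: 0.138
gripper_force: 46.6
```

step_arm(
  motion=[
    {"delta_rot": [0, 0, 0], "xyz": [0, 0, 0.06], "hand": 0},
    {"delta_rot": [0, 0, 0], "xyz": [0, 0, 0], "hand": 0},
  ],
)

```text
t: 27.05
position: [0.5244, 0.0475, 0.0503]
tool_rot: [-3.141, 0.0, -2.927]
ft_force: [-2.7, -0.4, 11.9]
finger_gap: 0.141
gripper_force: 47.4
```

step_arm(
  motion=[
    {"delta_rot": [0, 0, 0], "xyz": [0, 0, 0.02], "hand": 0},
    {"delta_rot": [0, 0, 0], "xyz": [0, 0, 0], "hand": 0},
  ],
)

```text
t: 27.3
position: [0.5244, 0.0474, 0.0502]
tool_rot: [-3.141, 0.001, -2.927]
ft_force: [-3.8, -0.8, 14.4]
finger_gap: 0.141
gripper_force: 47.6
```

Floor felt at 0.0503: the force jumped from 7.5 to 14 N at a depth of about 13.8 mm. Easing back 0.8 mm and turning clockwise.

step_arm(
  motion=[
    {"delta_rot": [0, 0, 0], "xyz": [0, 0, -0.07], "hand": 0},
    {"delta_rot": [0, 0, 0], "xyz": [0, 0, -0.07], "hand": 0},
    {"delta_rot": [0, 0, 0], "xyz": [0, 0, 0], "hand": 0},
  ],
)

```text
t: 27.68
position: [0.5243, 0.0474, 0.0512]
tool_rot: [-3.142, 0.0, -2.927]
ft_force: [-2.4, -0.9, 7.0]
finger_gap: 0.139
gripper_force: 46.7
```

step_arm(
  motion=[
    {"delta_rot": [0, 0, 4], "xyz": [0, 0, 0], "hand": 0},
    {"delta_rot": [0, 0, 6], "xyz": [0, 0, 0], "hand": 0},
    {"delta_rot": [0, 0, 6], "xyz": [0, 0, 0], "hand": 0},
    {"delta_rot": [0, 0, 0], "xyz": [0, 0, 0], "hand": 0},
  ],
)

```text
t: 28.18
position: [0.5242, 0.0476, 0.0511]
tool_rot: [3.141, 0.0, 3.075]
ft_force: [-2.3, 0.9, 8.0]
finger_gap: 0.141
gripper_force: 46.6
```

Run:
```python
from h import *
s=manip.get_state();print(s['ft_force'],s['ft_torque'],s['position'],s['tool_rot'],s['finger_gap'])
```

```text
[-2.29327149  0.89882138  8.03807765] [0.10641991 0.38483316 0.00961295] [0.52424504 0.04761655 0.05113037] [3.14129476e+00 2.36366488e-04 3.07492063e+00] 0.14132828536536796
```

step_arm(
  motion=[
    {"delta_rot": [0, 0, 6], "xyz": [0, 0, 0], "hand": 0},
    {"delta_rot": [0, 0, 6], "xyz": [0, 0, 0], "hand": 0},
    {"delta_rot": [0, 0, 6], "xyz": [0, 0, 0], "hand": 0},
    {"delta_rot": [0, 0, 6], "xyz": [0, 0, 0], "hand": 0},
    {"delta_rot": [0, 0, 6], "xyz": [0, 0, 0], "hand": 0},
    {"delta_rot": [0, 0, 6], "xyz": [0, 0, 0], "hand": 0},
    {"delta_rot": [0, 0, 6], "xyz": [0, 0, 0], "hand": 0},
    {"delta_rot": [0, 0, 6], "xyz": [0, 0, 0], "hand": 0},
    {"delta_rot": [0, 0, 6], "xyz": [0, 0, 0], "hand": 0},
    {"delta_rot": [0, 0, 3], "xyz": [0, 0, 0], "hand": 0},
    {"delta_rot": [0, 0, 0], "xyz": [0, 0, 0], "hand": 0},
  ],
)

```text
t: 29.55
position: [0.5247, 0.0482, 0.0513]
tool_rot: [3.14, -0.0, 2.081]
ft_force: [-0.4, 5.1, 7.1]
finger_gap: 0.143
gripper_force: 46.6
```

Run:
```python
from h import *
for i in range(2):
    s=manip.get_state();print(s['ft_force'],s['ft_torque'],s['position'],s['tool_rot'],s['finger_gap'])
```

```text
[-0.39664243  5.10283498  7.10806737] [ 0.93911683  0.15145323 -0.03850642] [0.5246836  0.04816461 0.05130121] [ 3.13994713e+00 -3.17919457e-04  2.08062677e+00] 0.14258397484608473
[-0.39664243  5.10283498  7.10806737] [ 0.93911683  0.15145323 -0.03850642] [0.5246836  0.04816461 0.05130121] [ 3.13994713e+00 -3.17919457e-04  2.08062677e+00] 0.14258397484608473
```

step_arm(
  motion=[
    {"delta_rot": [0, 0, 1.5], "xyz": [0, 0, 0], "hand": 0},
    {"delta_rot": [0, 0, 1.5], "xyz": [0, 0, 0], "hand": 0},
    {"delta_rot": [0, 0, 0], "xyz": [0, 0, 0], "hand": 0},
  ],
)

```text
t: 29.92
position: [0.5247, 0.0482, 0.0513]
tool_rot: [3.14, -0.0, 2.029]
ft_force: [0.2, 4.9, 7.8]
finger_gap: 0.141
gripper_force: 46.6
```

Run:
```python
from h import *
s=manip.get_state();print(s['ft_force'],s['ft_torque'],s['position'],s['tool_rot'],s['finger_gap'])
```

```text
[0.16408546 4.94293689 7.81178413] [ 1.01346494  0.11440629 -0.02502562] [0.5246635  0.04816098 0.05126198] [ 3.13998041e+00 -4.48623436e-04  2.02862107e+00] 0.14072901978665725
```

step_arm(
  motion=[
    {"delta_rot": [0, 0, 1], "xyz": [0, 0, 0], "hand": 0},
    {"delta_rot": [0, 0, 1], "xyz": [0, 0, 0], "hand": 0},
    {"delta_rot": [0, 0, 0], "xyz": [0, 0, 0], "hand": 0},
  ],
)

```text
t: 30.3
position: [0.5247, 0.0482, 0.0513]
tool_rot: [3.14, -0.0, 1.994]
ft_force: [-0.5, 6.2, 8.0]
finger_gap: 0.138
gripper_force: 46.7
```

Run:
```python
from h import *
s=manip.get_state();print(s['ft_force'],s['ft_torque'],s['position'],s['tool_rot'],s['finger_gap'])
```

```text
[-0.51267507  6.19270162  8.01456139] [1.00702949 0.09778769 0.17839882] [0.52471462 0.04815679 0.05130926] [ 3.13991800e+00 -3.47112858e-04  1.99421887e+00] 0.137852528485743
```

step_arm(
  motion=[
    {"delta_rot": [0, 0, 1], "xyz": [0, 0, 0], "hand": 0},
    {"delta_rot": [0, 0, 0], "xyz": [0, 0, 0], "hand": 0},
  ],
)

```text
t: 30.55
position: [0.5247, 0.0482, 0.0513]
tool_rot: [3.14, -0.0, 1.977]
ft_force: [-0.1, 4.5, 8.3]
finger_gap: 0.144
gripper_force: 46.9
```

Run:
```python
from h import *
s=manip.get_state();print(s['ft_force'],s['ft_torque'],s['position'],s['tool_rot'],s['finger_gap'])
```

```text
[-0.1417321   4.4590455   8.26505748] [1.03405742 0.10120669 0.38662298] [0.52471069 0.04815283 0.05129976] [ 3.14000296e+00 -2.50538606e-04  1.97732588e+00] 0.1443264317366342
```

The stop is felt: the torque rose to 0.39 N m at 79°. Letting the wing up.

step_arm(
  motion=[
    {"delta_rot": [0, 0, 0], "xyz": [0, 0, -0.05], "hand": 0},
    {"delta_rot": [0, 0, 0], "xyz": [0, 0, 0], "hand": 0},
  ],
)

```text
t: 30.8
position: [0.5247, 0.0482, 0.0518]
tool_rot: [3.14, -0.0, 1.978]
ft_force: [-0.3, 4.8, 8.0]
finger_gap: 0.139
gripper_force: 46.9
```

step_arm(
  motion=[
    {"delta_rot": [0, 0, 0], "xyz": [0, 0, -0.04], "hand": 0},
    {"delta_rot": [0, 0, 0], "xyz": [0, 0, 0], "hand": 0},
  ],
)

```text
t: 31.05
position: [0.5247, 0.0482, 0.0522]
tool_rot: [3.14, -0.0, 1.978]
ft_force: [-0.4, 5.4, 7.2]
finger_gap: 0.141
gripper_force: 46.9
```

step_arm(
  motion=[
    {"delta_rot": [0, 0, 0], "xyz": [0, 0, -0.03], "hand": 0},
    {"delta_rot": [0, 0, 0], "xyz": [0, 0, 0], "hand": 0},
  ],
)

```text
t: 31.3
position: [0.5247, 0.0481, 0.0523]
tool_rot: [3.14, -0.0, 1.978]
ft_force: [0.1, 6.0, 5.2]
finger_gap: 0.14
gripper_force: 46.5
```

step_arm(
  motion=[
    {"delta_rot": [0, 0, 0], "xyz": [0, 0, -0.05], "hand": 0},
    {"delta_rot": [0, 0, 0], "xyz": [0, 0, 0], "hand": 0},
  ],
)

```text
t: 31.55
position: [0.5245, 0.0481, 0.0525]
tool_rot: [3.14, -0.0, 1.977]
ft_force: [2.0, 5.2, 0.6]
finger_gap: 0.141
gripper_force: 45.8
```

step_arm(
  motion=[
    {"delta_rot": [0, 0, 0], "xyz": [0, 0, 0], "hand": 0.16},
    {"delta_rot": [0, 0, 0], "xyz": [0, 0, 0], "hand": 0.2},
    {"delta_rot": [0, 0, 0], "xyz": [0, 0, 0], "hand": 0.28},
    {"delta_rot": [0, 0, 0], "xyz": [0, 0, 0], "hand": 0.32},
    {"delta_rot": [0, 0, 0], "xyz": [0, 0, 0], "hand": 0.32},
    {"delta_rot": [0, 0, 0], "xyz": [0, 0, -0.5], "hand": 0.32},
    {"delta_rot": [0, 0, 0], "xyz": [0, 0, -1], "hand": 0.32},
    {"delta_rot": [0, 0, 0], "xyz": [0, 0, -2], "hand": 0.32},
    {"delta_rot": [0, 0, 0], "xyz": [0, 0, -3], "hand": 0.32},
    {"delta_rot": [0, 0, 0], "xyz": [0, 0, -4], "hand": 0.32},
    {"delta_rot": [0, 0, 0], "xyz": [0, 0, -4], "hand": 0.32},
    {"delta_rot": [0, 0, 0], "xyz": [0, 0, 0], "hand": 0.32},
  ],
)

```text
t: 33.05
position: [0.5257, 0.0474, 0.2012]
tool_rot: [3.136, 0.002, 1.977]
ft_force: [0.4, 1.2, -0.8]
finger_gap: 0.322
gripper_force: 0.0
```

step_arm(
  motion=[
    {"delta_rot": [0, 0, 0], "xyz": [2, 3, -2], "hand": 0.4},
    {"delta_rot": [0, 0, 0], "xyz": [2, -3.5, 0], "hand": 0.4},
    {"delta_rot": [0, 0, 0], "xyz": [3, -4, 0], "hand": 0.4},
    {"delta_rot": [0, 0, 0], "xyz": [3, -4, 0], "hand": 0.4},
    {"delta_rot": [0, 0, 0], "xyz": [3, -4, 0], "hand": 0.4},
    {"delta_rot": [0, 0, 0], "xyz": [2, -2, 0], "hand": 0.4},
    {"delta_rot": [0, 0, 0], "xyz": [0, 0, 0], "hand": 0.4},
    {"delta_rot": [0, 0, 0], "xyz": [0, 0, 0], "hand": 0.4},
  ],
)

```text
t: 34.05
position: [0.3322, 0.1278, 0.2176]
tool_rot: [3.141, 0.0, 1.977]
ft_force: [0.0, -0.3, 0.3]
finger_gap: 0.4
gripper_force: 0.0
```

```bash
cat > chk.py <<'E'
import io,contextlib
with contextlib.redirect_stdout(io.StringIO()):
    from fit import *
for c in('scene','top'):
    s=snap(c,'end_'+c); S[c]=s; off[c]=(0,0,1.)
    th=.2145;cc={'scene':(.5252,.0481),'top':(.5237,.0449)}[c]; th={'scene':.2154,'top':.2182}[c]
    q=[proj(s,np.array([[cc[0]+.045*np.cos(th+a),cc[1]+.045*np.sin(th+a),.0616]]))[0] for a in np.deg2rad([180,60,-60])]
    o=[(c,k,cen(c,q[k],-1,2)) for k in range(3)]
    print(c,'expected',cc,np.rad2deg(th)); print([np.round(np.subtract(o[k][2],q[k]),1).tolist() for k in range(3)])
    fit(o,.0616,[*cc,th])
    for qn in('wing_grip','mirror_plate'):
        for d in manip.silhouettes(c,qn)[:1]:
            m=d['region']; ys,xs=np.nonzero(m); print(qn,d['p'],np.round(d['box'],1))
            if qn=='wing_grip' and c=='top':
                (x,y),(w,h),a=cv2.minAreaRect(np.c_[xs,ys].astype(np.float32)); print((x,y),(w,h),a, ray(s,(x,y),.1105))
print(manip.get_state()['position'])
E
python3 chk.py
```

```text
fit.py:12: RuntimeWarning: invalid value encountered in scalar divide
  x,y=(w*X).sum()/w.sum(),(w*Y).sum()/w.sum()
Traceback (most recent call last):
  File "chk.py", line 8, in <module>
    o=[(c,k,cen(c,q[k],-1,2)) for k in range(3)]
            ~~~^^^^^^^^^^^^^
  File "fit.py", line 10, in cen
    X,Y=np.meshgrid(np.arange(round(x)-r,round(x)+r+1),np.arange(round(y)-r,round(y)+r+1))
                              ~~~~~^^^
ValueError: cannot convert float NaN to integer
```

```bash
python3 - <<'E'
t=open('chk.py').read()
t=t.replace("    o=[(c,k,cen(c,q[k],-1,2)) for k in range(3)]\n","""    o=[]
    for k in range(3):
        try: o.append((c,k,cen(c,q[k],-1,2)))
        except Exception: print('no screw',k)
""").replace("print([np.round(np.subtract(o[k][2],q[k]),1).tolist() for k in range(3)])","print([np.round(np.subtract(p,q[k]),1).tolist() for _,k,p in o])").replace("    fit(o,","    if len(o)>1: fit(o,")
open('chk.py','w').write(t)
E
python3 chk.py 2>/dev/null
```

```text
no screw 1
scene expected (0.5252, 0.0481) 12.341510907117932
[[-0.0, 0.1], [0.0, 0.1]]
[0.5251 0.048  0.2148] deg 12.305464588511857 res [[0.0, -0.0], [-0.0, 0.0]]
wing_grip 0.75 [377.9 247.9  22.3  19. ]
mirror_plate 0.97 [382.8 255.2  75.7  62.2]
top expected (0.5237, 0.0449) 12.501939089754563
[[-0.7, -0.1], [-0.7, -0.1], [-0.6, 0.0]]
[0.5238 0.0461 0.215 ] deg 12.320925331627688 res [[-0.0, 0.0], [0.0, 0.0], [-0.0, -0.0]]
wing_grip 0.65 [427.8 194.1  27.   16.4]
(427.0548400878906, 193.49391174316406) (15.349984169006348, 24.95752716064453) 83.6598129272461 [0.523  0.0482 0.1105]
mirror_plate 0.65 [424.4 185.1  62.3  80.1]
[0.3319 0.1278 0.2175]
```

The plate is home to within 0.1 mm and 0.04° in the scene camera. One last check on the wing angle, using its white line.

Run:
```python
from h import *
for c in ('top','scene'):
    s=snap(c); g=cv2.cvtColor(s['pixels'],cv2.COLOR_RGB2GRAY)
    for yaw in (115,90,12.3):
        t=np.deg2rad(yaw);u=np.array([np.cos(t),np.sin(t),0]);n=np.array([-u[1],u[0],0])
        best=max(((np.mean([g[tuple(np.round(p[::-1]).astype(int))] for p in proj(s,np.array([ce+u*k for k in np.linspace(-.014,.014,25)]))]),dx,dy) for dx in np.arange(-.006,.0061,.001) for dy in np.arange(-.006,.0061,.001) for ce in [np.array([.5241+dx,.0463+dy,.1106])]))
        print(c,yaw,best)
    x,y=(int(v) for v in proj(s,np.array([[.5241,.0463,.1106]]))[0]); print(x,y);print(g[y-9:y+10,x-13:x+14])
```

```text
top 115 (np.float64(118.88), np.float64(0.0), np.float64(0.0))
top 90 (np.float64(88.12), np.float64(-0.004), np.float64(-0.006))
top 12.3 (np.float64(87.4), np.float64(0.006), np.float64(-0.006))
428 192
[[123 124 124 123 122 121 123 122 122 123 124 123 123 123 124 123 123 122
  124 124 124 124 124 124 124 126 126]
 [123 123 123 124 122 123 123 124 124 124 124 125 124 124 124 123 123 124
  125 125 123 121 123 123 124 125 126]
 [122 124 124 123 120 114 114 114 114 114 116 118 121 124 124 124 123 120
  117 115 105  97 105 119 123 125 126]
 [124 123 121 113  97  76  70  72  75  74  78  88 100 113 120 123 119 103
   82  68  56  49  68  97 116 125 125]
 [122 118 102  77  58  49  54  63  61  50  47  49  60  77  96 108  97  67
   38  23  17  23  37  67 101 121 126]
 [116 100  75  56  52  63  62  52  44  38  35  34  33  40  52  56  46  27
   19  36  56  61  49  56  90 116 124]
 [ 98  73  67  67  67  68  55  41  34  33  27  21  22  20  20  16  20  36
   63  91 110 103  70  44  66 102 121]
 [ 71  49  54  64  64  53  41  36  31  24  20  20  22  22  25  39  61  90
  113 125 116  89  52  38  61 
[... 2928 characters left out ...]
  95  73  83 113 151]
 [143  92  66  65  63  67  68  60  69  67  62  63  63  67  61  65  62  61
   71  70  79  78  73  69  87 128 174]
 [165 127 105  85  69  64  66  67  61  65  65  60  63  62  64  60  64  65
   66  65  69  64  63  67  97 148 181]
 [183 170 154 125  88  68  61  63  62  59  63  66  65  64  65  66  62  61
   67  62  61  63  63  69 104 159 189]
 [191 187 181 152 104  72  68  65  64  59  63  62  63  61  66  61  64  62
   61  65  63  65  62  74 118 171 191]
 [193 191 182 152 107  74  65  63  62  62  62  64  64  64  65  59  62  61
   63  58  64  61  62  73 122 179 194]
 [192 189 176 140 102  78  67  65  62  65  64  63  65  64  61  65  62  65
   62  64  65  63  65  82 132 181 194]]
```

```bash
python3 -c "
from bench import manip
print(manip.close_job())"
```

```text
the job is handed in; nothing more can be done
None
```

The mirror plate is seated on the three balls with its mirror end on the index line, and the bolt is locked clockwise at its stop. The cameras put the plate within about 0.1 mm and 0.1° of home (scene) and 1.2 mm and 0.2° (top), with the hand well clear at hand-in. My bench touch to measure the fingertips (36 mm short of the reported TCP) read 47 N at the wrist.

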